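Fish the stapler out of the gap with the ruler

TASK

The stapler has slipped into the narrow gap between the white drawer unit and the blue gift box: pull the wooden ruler up out of the pen holder and, with the ruler only, slide the stapler along the gap and out past either end, then on across the desk until it lies wholly on the grey desk pad. Then lower the ruler back into the pen holder (do not drop it in) so that it stands in a well, and let go. Never touch the stapler with the gripper, keep the stapler upright on the desk, and leave the marker, the glue stick, and the mouse and sweet jar in front of the drawer unit where they are.

Things in the scene. Friction and masses are not known exactly. Their poses are not given: they have to be found in the camera images.
- ruler: Flat beech ruler, 200 mm long, 30 mm wide, 10 mm thick, 45 g, with dark ticks. Starts standing in one of the three wells of the pen holder, upright (a slight lean at most), its flat faces square to the short way of the well (within 0.1 rad), about 120 mm showing. Origin: centre of its lower end; z runs up its length, y along its 30 mm width, x through its 10 mm thickness.
- holder: Wooden pen holder fixed to the desk, 38 x 180 x 86 mm high, with three open wells in a row along its y. Each well is 26 mm (x) by 52 mm (y), 80 mm deep (floor 6 mm above the desk), the dividers and walls 6 mm. Ruler, marker and glue stick stand in one well each, in any order. It may stand to the robot's left or right, the desk pad on the other side. Origin: centre of its underside, on the desk.
- well0 (a point): Centre of the mouth of the holder's first well (its -y end), 86 mm above the desk.
- well1 (a point): Centre of the mouth of the holder's middle well.
- well2 (a point): Centre of the mouth of the holder's last well (+y end).
- stapler: Desk stapler with a black base and steel top, 130 mm long, 38 mm wide, 52 mm high, about 0.2 kg, loose, standing on its base in the gap. Origin: centre of its underside; y runs along its length, z up.
- stapler_nose (a point): Middle of the stapler's +y end, 65 mm from its origin, 7 mm above its underside.
- stapler_heel (a point): Middle of the stapler's -y end, 65 mm from its origin, 7 mm above its underside.
- unit: White two-drawer unit (100 mm deep, 220 mm long, 95 mm high, at the robot's side) and blue gift box (100 x 220 x 90 mm high, behind it), both fixed, with a gap between them. The gap runs along y, is 60 mm wide (x from -30 to +30 mm), 220 mm long (y from -110 to +110 mm) and open at the top and at both ends. Origin: centre of the gap, on the desk.
- pad: Grey felt desk pad, 170 mm (its x) by 230 mm (its y), 2 mm thin, fixed flat on the desk; things slide over its edge without catching. Origin: its centre, on the desk.
- marker: Fat white marker with black cap, round, 20 mm across, 145 mm long, standing in a well of the holder; leave it there. Origin: centre of its lower end.
- gluestick: White glue stick, round, 22 mm across, 115 mm long, standing in a well of the holder; leave it there. Origin: centre of its lower end.
- jar2: Amber sweet jar with gold lid, 68 mm across, 75 mm high, in front of (nearer the robot than) the drawer unit. Origin: centre of its underside; leave it.
- mouse: Black computer mouse, about 106 x 62 x 36 mm high, in front of the drawer unit. Origin: centre of its underside; leave it.
Not all that is in view belongs to the job. Of the things that look like the ruler, the smallest one is meant.

How it is judged (in metres and radians):
On the way, in this order (a step that is already met when the one before it is completed fails the run):
1. the ruler is pulled right up out of the pen holder (height (world z) of ruler above 0.09 m and contact force between the fingers and ruler above 1 N), for 0.2 s.
2. the whole stapler is out of the gap, past one of its ends ((y of each of stapler_nose, stapler_heel in the frame of unit above 0.11 m or y of each of stapler_nose, stapler_heel in the frame of unit below -0.11 m)), for 0.1 s.
3. the stapler lies wholly on the desk pad (x of stapler_nose in the frame of pad between -0.088 and 0.088 m and y of stapler_nose in the frame of pad between -0.118 and 0.118 m and x of stapler_heel in the frame of pad between -0.088 and 0.088 m and y of stapler_heel in the frame of pad between -0.118 and 0.118 m and angle between stapler's own z axis and vertical below 0.15 rad), for 0.2 s.
At the end, for the whole second after the job is handed in: The stapler stands on its base on the desk pad, the middles of both its ends within the pad's edges (up to 3 mm over), at rest; the ruler stands in a well of the pen holder, its lower end within 25 mm of the holder's underside level and the ruler within 0.4 rad of upright, released and at rest (all of step 3 and x of ruler in the frame of holder between -0.02 and 0.02 m and y of ruler in the frame of holder between -0.09 and 0.09 m and z of ruler in the frame of holder below 0.025 m and angle between ruler's own z axis and vertical below 0.4 rad and linear speed of ruler below 0.03 m/s and linear speed of stapler below 0.02 m/s); the robot touches nothing.
It fails at once if the gripper or arm touches the stapler (contact force between any of the fingers, the arm and stapler above 0.5 N).
It fails at once if the stapler is tipped or lifted (tilt over 0.5 rad or more than 30 mm off the desk) (angle between stapler's own z axis and vertical above 0.5 rad or height (world z) of stapler above 0.03 m).
It fails at once if the ruler is dropped (moving faster than 0.8 m/s while not held) (contact force between the fingers and ruler below 0.05 N and linear speed of ruler above 0.8 m/s).
It fails at once if the marker or the glue stick leaves its well (distance of any of marker, gluestick from where it was at the start of the episode above 0.05 m).
It fails at once if the mouse or the sweet jar in front of the drawer unit is moved by more than 30 mm (distance of any of jar2, mouse from where it was at the start of the episode above 0.03 m).
It also fails if it takes over 64 s, if anything falls off the work surface, if the arm or the gripper's body presses on something with over 40 N, if the wrist force passes 120 N, or if a joint passes its speed limit or range.

ROBOT

A 7-joint arm with a two-finger parallel gripper is mounted at the origin on the work surface. World frame = base frame: x ahead of the robot, y to its left, z up, the work surface at z = 0. Lengths are in mm, angles in rad, forces in N, time in s.
With the tool pointing down it reaches from about 400 to 900 mm from the base axis. Payload 5.6 kg.
Tool frame: the origin (TCP) lies midway between the tips of the shut fingers; the grasp point (between the pads) lies 19 mm behind it; z points along the fingers, y is the line along which they close (so a half turn about z gives the same grasp; the last joint's range is limited). The gripper opens to 92 mm and grips with 3 to 60 N. Pads are 20 mm wide; open, the fingers measure 128 mm over their backs; the gripper's body (75 mm by 189 mm) begins 69 mm behind the grasp point.
Start: joints at [1.249, 0.468, -0.012, 1.603, 0.006, 1.071, -0.056], TCP at [178.839, -624.92, 214.592] pointing down, gripper open.
Joint ranges: [-2.53, 2.53], [-0.31, 2.02], [-1.57, 1.55], [0.28, 2.44], [-1.29, 4.43], [0.15, 1.84], [-2.92, 2.92]. Speed limits (rad/s): [2.57, 2.57, 3.14, 3.14, 3.14, 3.14, 3.14].

INTERFACE

Orientations are given as a rotation vector (axis times angle).
In Python, from cell import robot, grip, kin, viewer gives the robot as it stands. Calls block until the motion is done:
- robot.movep(position, orientation): joint-space move of the TCP to a pose.
- robot.servo_line(position, feed=150, rotation=None): straight line of the TCP; rotation=None keeps the orientation; feed is the mean speed in mm/s.
- robot.goto_joints(angles): joint-space move.
- grip(opening, newtons=None): opening from 0.0 (shut) to 1.0 (fully open); newtons is the grip in N (None keeps the last); returns when the fingers have stopped.
- robot.hold(seconds).
- kin.ik(position, orientation): joint angles nearest the present ones, or None.
- robot.observe(): the state.
- viewer.read_camera(name): name is "scene" or "top" or "wrist"; returns the picture (400x640x3 uint8, red, green, blue); there is no depth.
- viewer.camera_info(name): a dict with "camera_matrix" (3x3 intrinsics, pixels), "k1" (the pictures are not rectified: a ray, as slopes to the right and down, at radius r is drawn at 1 + k1 r^2 times it, then the intrinsics apply), "R" (3x3) and "t" (3): a world point X has camera coordinates R X + t. Camera axes: x right, y down, z forward; pixel columns grow to the right and rows downward; lengths in mm; the calibration is good to about 2 mm. A picture is of the moment at which its call begins: read the wrist's pose just before it. camera_info takes no time and is no camera call; for the wrist camera it gives the pose at the moment of the call.
A pose or a line that the arm cannot do raises robot.IKError and nothing moves.
- robot.job_done(): hands the job in; it is judged then, once.
Trained networks look in the newest picture that a camera, given by its name, has taken for a name from the list of things; names that differ only in an ending like _2 or _b are one class to them, and where a whole thing is asked for, a point or a joint stands for the part that bears it (a point fixed in the world has none). Each returns a list of dicts, best first, with "confidence" (0 to 1); they miss things now and then, are a little off and sometimes report something else, mostly with a low value. They report only what shows in the picture. A call takes as long as a camera call. They do not tell look-alikes from the thing itself.
- viewer.silhouettes(name, camera): "mask" (400x640 bool, what is visible of it).
- viewer.pinpoint(name, camera): "at" ([x, y, z] in mm, in the coordinates of the camera as it stood for that picture, good to about 4 mm: a listed point, or the origin of a listed thing).
The state is a dict: "t": time; "joints": joint angles; "joint_velocities": joint speeds; "joint_torque": joint torques, N m; "tcp_pos": TCP position; "tcp_rot": TCP orientation; "contact_force": force on the tool from outside, world axes, zero at the start; "wrist_torque": the same for the moment, N m; "grip_width": opening from 0.0 (shut) to 1.0 (fully open); "grip_force": force on a finger pad.
Only numpy, scipy, OpenCV 4.12 (cv2) and the standard library are available. Lean on these libraries where they do the work, as an engineer would, in place of code of your own. Each camera call takes 0.05 s, during which the arm holds its last target. There are 200 camera calls.

## Working session

There is one attempt and no reset: what is moved stays moved. The work goes in short steps, each a Python script; the robot and the scene stay as the last script left them, time stands still between calls to the robot, and variables do not carry over. Pictures are saved under pics/ and viewed, at most 10 in all, crops included, and the job is handed in when it is done.

```bash
ls; mkdir -p pics; cat > h.py <<'E'
import numpy as np, cv2
from cell import robot, grip, kin, viewer
def snap(cam,fn):
    im=viewer.read_camera(cam); cv2.imwrite('pics/'+fn,im[:,:,::-1]); return im
def cw(cam,p,info=None):
    i=info or viewer.camera_info(cam); R=np.array(i['R']);t=np.array(i['t'])
    return R.T@(np.array(p)-t)
def proj(cam,X,i=None):
    i=i or viewer.camera_info(cam); c=np.array(i['R'])@np.array(X)+np.array(i['t']); s=c[:2]/c[2]
    s=s*(1+i['k1']*(s@s)); K=np.array(i['camera_matrix']); return (K@[*s,1])[:2]
def back(cam,px,z,i=None):
    i=i or viewer.camera_info(cam); K=np.array(i['camera_matrix'])
    d=np.linalg.solve(K,[*px,1])[:2]; s=d.copy()
    for _ in range(20): s=d/(1+i['k1']*(s@s))
    R=np.array(i['R']);t=np.array(i['t']); o=-R.T@t; r=R.T@np.array([*s,1]); return o+r*(z-o[2])/r[2]
E
python3 - <<'E'
from h import *
for c in('top','scene'):
    snap(c,c+'0.png')
    print(c,cw(c,[0,0,0]).round())
    for n in 'ruler holder well0 well1 well2 stapler stapler_nose stapler_heel unit pad marker gluestick jar2 mouse'.split():
        print(n,[(cw(c,d['at']).round().tolist(),round(d['confidence'],2)) for d in viewer.pinpoint(n,c)][:4])
print(robot.observe())
E
```

```text
pics
top [ 326.  -45. 1341.]
ruler [([526.0, -451.0, 6.0], 0.94), ([562.0, -358.0, 4.0], 0.72), ([449.0, -371.0, 9.0], 0.54), ([601.0, 48.0, 8.0], 0.17)]
holder [([456.0, -317.0, 4.0], 0.91)]
well0 [([454.0, -312.0, 89.0], 0.93), ([446.0, -370.0, 87.0], 0.63), ([464.0, -256.0, 86.0], 0.57)]
well1 [([454.0, -312.0, 89.0], 0.93), ([446.0, -370.0, 87.0], 0.63), ([464.0, -256.0, 86.0], 0.57)]
well2 [([454.0, -312.0, 89.0], 0.93), ([446.0, -370.0, 87.0], 0.63), ([464.0, -256.0, 86.0], 0.57)]
stapler [([602.0, -18.0, -1.0], 0.88)]
stapler_nose [([602.0, 46.0, 9.0], 0.66)]
stapler_heel [([604.0, -79.0, 5.0], 0.55)]
unit [([605.0, -6.0, -2.0], 0.89)]
pad [([428.0, 270.0, 1.0], 0.61), ([462.0, -256.0, 88.0], 0.53)]
marker [([463.0, -257.0, 84.0], 0.62), ([455.0, -312.0, 7.0], 0.53)]
gluestick [([471.0, -256.0, 8.0], 0.61)]
jar2 [([359.0, 78.0, 1.0], 0.84)]
mouse [([340.0, -71.0, -2.0], 0.8), ([460.0, -259.0, 88.0], 0.5)]
scene [747. 381. 961.]
ruler [([559.0, -359.0, -0.0], 0.94), ([529.0, -453.0, 1.0], 0.65), ([465.0, -250.0, 6.0], 0.42)]
holder [([453.0, -312.0, 1.0], 0.69)]
well0 [([456.0,
[... 798 characters left out ...]
7, -0.01159108,  1.60268517,  0.00598657,
        1.07139739, -0.05630919]), 'joint_velocities': array([-1.31183683e-03, -4.72184615e-04,  3.21383050e-04,  5.21106711e-04,
        1.73949484e-03,  3.21302366e-04,  2.11285769e-05]), 'joint_torque': array([-9.91107772e-04, -5.20405054e+01, -1.30225002e-02, -2.44048691e+01,
       -5.67766756e-02,  1.14435688e-02,  3.18204206e-05]), 'tcp_pos': array([ 178.8653568 , -624.92161257,  214.59294141]), 'tcp_rot': array([ 3.11108945e+00,  4.36424114e-01, -3.82255383e-05]), 'contact_force': array([-0.70435485, -0.34972876, -0.03155195]), 'wrist_torque': array([ 0.01887188,  0.00848931, -0.00420725]), 'grip_force': 0.0, 'grip_width': 1.0003888740278744}
```

View pics/top0.png

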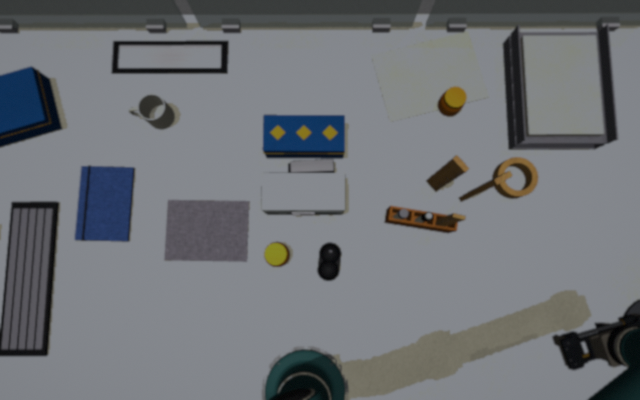

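View pics/scene0.png

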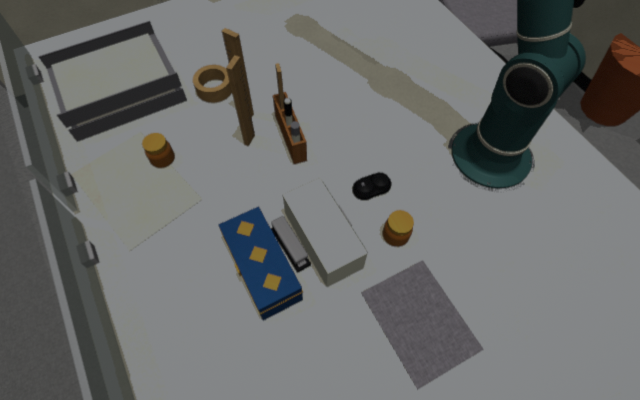

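The top view shows three ruler look-alikes. One is in the holder's end well at (457,216), the small one. The others are a standing board at (447,172) and another in a ring cup at (480,190). In the scene view they are at (281,80), (245,100) and (233,50). By the description I choose the holder one, near (448,-370). The stapler is at top px (312,166) in the gap, with the pad at (207,230).

```bash
python3 - <<'E'
from h import *
im=snap('top','t1.png'); sc=snap('scene','s1.png')
def rect(mask,z,cam='top'):
    cs,_=cv2.findContours(mask.astype(np.uint8),0,1); c=max(cs,key=cv2.contourArea)[:,0]
    P=np.array([back(cam,p,z)[:2] for p in c],np.float32); return cv2.minAreaRect(P)
for n,z in (('pad',2),('stapler',50)):
    for d in viewer.silhouettes(n,'top')[:1]: print(n,d['confidence'],rect(d['mask'],z))
for d in viewer.silhouettes('ruler','top'):
    ys,xs=np.nonzero(d['mask']); print('ruler top',round(d['confidence'],2),xs.min(),xs.max(),ys.min(),ys.max(), cv2.boxPoints(cv2.minAreaRect(np.c_[xs,ys].astype(np.float32))).round().tolist())
for d in viewer.silhouettes('ruler','scene'):
    ys,xs=np.nonzero(d['mask']); print('ruler scene',round(d['confidence'],2),xs.min(),xs.max(),ys.min(),ys.max())
hsv=cv2.cvtColor(im,cv2.COLOR_RGB2HSV)
print([hsv[150,300],hsv[120,270]])
m=np.zeros((400,640),bool); m[105:165,255:355]=((hsv[...,0]>100)&(hsv[...,0]<125)&(hsv[...,1]>150))[105:165,255:355]
print('bluebox', rect(m,90))
for b in ((562,-358),(526,-452),(448,-369)):
    for z in (0,100,200,300,400): print(b,z,proj('top',[*b,z]).round(),proj('scene',[*b,z]).round())
a=cv2.resize(sc[20:170,190:330],None,fx=4,fy=4,interpolation=2)
cv2.imwrite('pics/crop1.png',a[:,:,::-1])
E
```

```text
pad 0.74 ((429.1329650878906, 273.233642578125), (230.38783264160156, 171.1200408935547), 89.15181732177734)
stapler 0.97 ((601.4185180664062, -19.041259765625), (126.31360626220703, 39.17643356323242), 89.87435150146484)
ruler top 0.85 426 468 155 191 [[424.0, 179.0], [458.0, 153.0], [470.0, 169.0], [436.0, 195.0]]
ruler top 0.63 460 512 171 200 [[458.0, 196.0], [510.0, 170.0], [513.0, 176.0], [462.0, 203.0]]
ruler top 0.56 437 463 214 225 [[435.0, 219.0], [461.0, 210.0], [464.0, 219.0], [438.0, 228.0]]
ruler scene 0.75 222 253 29 115
ruler scene 0.6 276 284 65 109
ruler scene 0.46 219 366 180 318
[array([107, 215,  83], dtype=uint8), array([106, 209, 100], dtype=uint8)]
bluebox ((682.0831909179688, 0.5515594482421875), (212.84877014160156, 96.7335205078125), 89.8530502319336)
(562, -358) 0 [431. 183.] [248. 140.]
(562, -358) 100 [440. 176.] [243. 116.]
(562, -358) 200 [450. 169.] [237.  88.]
(562, -358) 300 [462. 160.] [230.  55.]
(562, -358) 400 [477. 148.] [221.  15.]
(526, -452) 0 [465. 196.] [247. 112.]
(526, -452) 100 [476. 190.] [241.  87.]
(526, -452) 200 [490. 183.] [235.  58.]
(526, -452) 300 [506. 175.] [228.  24.]
(526, -452) 400 [525. 166.] [220. -16.]
(448, -369) 0 [436. 223.] [284. 122.]
(448, -369) 100 [446. 220.] [281.  97.]
(448, -369) 200 [456. 216.] [278.  69.]
(448, -369) 300 [469. 211.] [275.  35.]
(448, -369) 400 [485. 205.] [271.  -5.]
```

View pics/crop1.png

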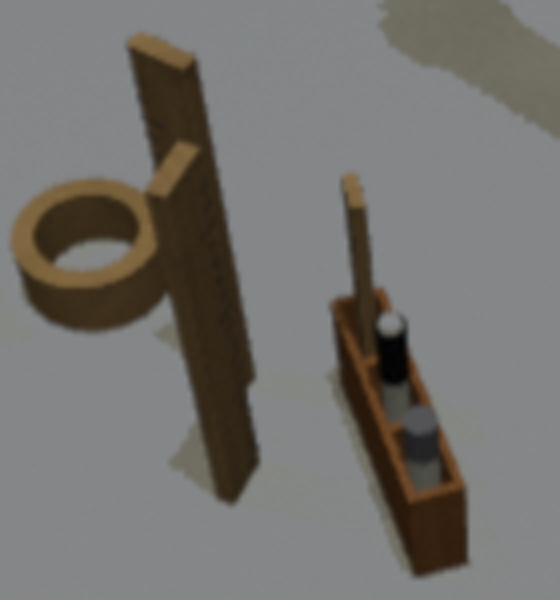

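The crop confirms the small ruler (crop px 355,260) in the holder's far end well, next to the marker, with the tall look-alikes outside. A tall board stands just beyond it in x, so I'll grip the ruler across its width, with the gripper body along y.

```bash
cat >> h.py <<'E'
from scipy.spatial.transform import Rotation as Ro
def down(a): return (Ro.from_euler('z',a)*Ro.from_euler('x',np.pi)).as_rotvec()
E
python3 - <<'E'
from h import *
for a in (-.142,-.142+np.pi): print(a,kin.ik([440,-369,310],down(a)))
robot.movep([440,-369,310],down(-.142)); grip(0.7); robot.hold(.3)
o=robot.observe(); print(o['t'],o['tcp_pos'],o['joints'])
i=viewer.camera_info('wrist'); snap('wrist','w1.png')
print(cw('wrist',[0,0,0],i))
for n in ('ruler','well0','holder'): print(n,[(cw('wrist',d['at'],i).round().tolist(),round(d['confidence'],2)) for d in viewer.pinpoint(n,'wrist')])
for p in ([448,-369,206],[448,-369,86]): print(proj('wrist',p,i))
E
```

```text
-0.142 [ 0.70030506  0.2605636  -0.07423081  1.67695662  0.02046258  1.20482804
 -1.09154864]
2.999592653589793 [ 1.15809087  0.33542636 -0.65656717  1.64717113  0.21465536  1.23234919
  1.88556993]
4.0833 [ 440.05058494 -368.97210547  310.05110423] [ 0.70022024  0.26048878 -0.07424385  1.6769384   0.02047387  1.20479107
 -1.09153437]
[ 517.93485435 -378.51923072  480.64028151]
ruler [([446.0, -371.0, 9.0], 0.65), ([527.0, -450.0, -0.0], 0.63), ([560.0, -357.0, 2.0], 0.58)]
well0 [([463.0, -255.0, 87.0], 0.96), ([448.0, -370.0, 86.0], 0.72), ([454.0, -309.0, 84.0], 0.71), ([453.0, -309.0, 4.0], 0.63), ([601.0, 51.0, 7.0], 0.43)]
holder [([454.0, -311.0, -2.0], 0.89)]
[320.89877888 188.76421637]
[320.79456305 168.01563045]
```

View pics/w1.png

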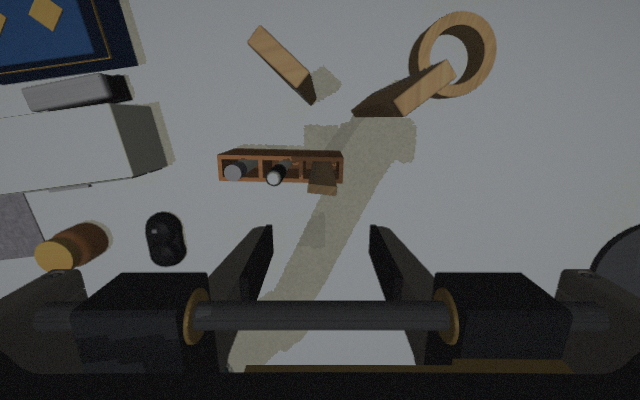

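```bash
python3 - <<'E'
from h import *
i=viewer.camera_info('wrist'); print(back('wrist',(323.5,191.5),206,i),back('wrist',(310,190),206,i),back('wrist',(337,193),206,i))
robot.servo_line([446.5,-370.5,160],feed=120)
grip(0.0,50); o=robot.observe(); print(o['grip_width']*92,o['grip_force'],o['contact_force'])
robot.servo_line([446.5,-370.5,290],feed=90); robot.hold(.2)
o=robot.observe(); print(o['t'],o['grip_width']*92,o['grip_force'],o['contact_force'],o['tcp_pos'])
i=viewer.camera_info('wrist');snap('wrist','w2.png')
print([(cw('wrist',d['at'],i).round().tolist(),round(d['confidence'],2)) for d in viewer.pinpoint('ruler','wrist')])
robot.servo_line([560,-180,290],feed=180,rotation=down(0)); robot.hold(.2)
i=viewer.camera_info('wrist');snap('wrist','w3.png')
for n in ('ruler','stapler','stapler_heel','stapler_nose','unit','pad'):print(n,[(cw('wrist',d['at'],i).round().tolist(),round(d['confidence'],2)) for d in viewer.pinpoint(n,'wrist')])
print(robot.observe()['t'])
E
```

```text
[ 444.74222494 -371.25458653  206.        ] [ 448.25688173 -357.77122084  206.        ] [ 441.21626946 -384.7799898   206.        ]
29.543776663148087 49.998194770887494 [0.12879811 0.16612658 0.73754165]
8.0917 29.53876023239961 49.99740122817457 [ 0.0712269   0.49665982 -0.39534755] [ 446.39785695 -370.4101279   289.62453998]
[([559.0, -357.0, 1.0], 0.96), ([528.0, -448.0, -1.0], 0.88), ([446.0, -367.0, 138.0], 0.74), ([457.0, -312.0, 84.0], 0.44), ([605.0, 5.0, -3.0], 0.33)]
ruler [([561.0, -178.0, 138.0], 0.92), ([558.0, -358.0, 2.0], 0.64)]
stapler [([599.0, -16.0, 6.0], 0.71)]
stapler_heel [([604.0, -82.0, 9.0], 0.72)]
stapler_nose [([602.0, 51.0, 7.0], 0.62)]
unit [([430.0, 281.0, -1.0], 0.16)]
pad [([429.0, 281.0, 1.0], 0.95)]
10.125
```

View pics/w3.png

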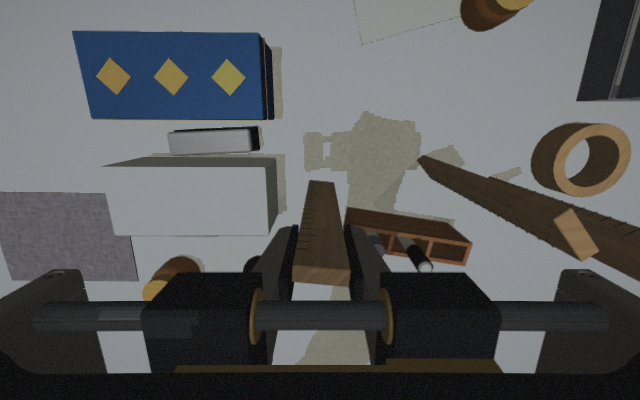

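Ruler is held upright (px 320,230), with its bottom at z≈138 directly under the TCP. The stapler is in the gap at px (212,140). Next is the edge-first push along +y.

```bash
python3 - <<'E'
from h import *
robot.servo_line([602,-140,290],feed=200)
robot.servo_line([602,-140,163],feed=150)
robot.servo_line([602,-100,163],feed=80)
robot.servo_line([602,110,163],feed=75); robot.hold(.2)
o=robot.observe(); print(o['t'],o['contact_force'],o['tcp_pos'],o['grip_width'])
i=viewer.camera_info('wrist');snap('wrist','w4.png');snap('top','t4.png')
for c in('wrist','top'):
  for n in ('ruler','stapler','stapler_heel','stapler_nose'):print(c,n,[(cw(c,d['at'],i if c=='wrist' else None).round().tolist(),round(d['confidence'],2)) for d in viewer.pinpoint(n,c)][:3])
E
```

```text
15.3667 [ 0.00592986 -1.08906199 -1.00642116] [601.99996686 109.81920625 162.98959385] 0.3241338844820107
wrist ruler [([602.0, 112.0, 13.0], 0.96), ([454.0, -310.0, 1.0], 0.45)]
wrist stapler [([611.0, 7.0, -3.0], 0.75), ([616.0, 186.0, 4.0], 0.66)]
wrist stapler_heel [([606.0, 124.0, 7.0], 0.85)]
wrist stapler_nose [([640.0, 255.0, 8.0], 0.89)]
top ruler [([529.0, -455.0, 5.0], 0.66), ([562.0, -360.0, 3.0], 0.65)]
top stapler [([603.0, -4.0, -1.0], 0.51), ([430.0, 270.0, 5.0], 0.27)]
top stapler_heel []
top stapler_nose [([635.0, 249.0, 8.0], 0.6)]
```

View pics/w4.png

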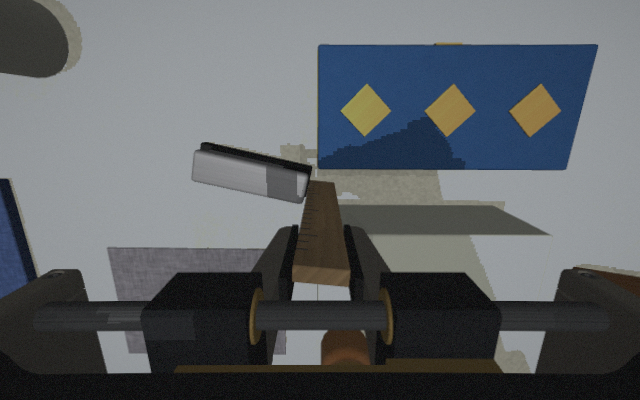

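The stapler is out past the +y end, its nose swung to +x: heel (606,124), nose (640,255), so yaw is about -0.25 (px 200,165 to 305,190). I'll push its far side with the ruler's flat face toward the pad, face parallel to the stapler.

```bash
python3 - <<'E'
from h import *
grip(0.0,60)
robot.servo_line([602,100,163],feed=80)
robot.servo_line([602,100,268],feed=170)
R=down(-.254)
robot.servo_line([672,172,268],feed=150,rotation=R)
robot.servo_line([672,172,163],feed=150)
robot.servo_line([644,182,163],feed=60)
robot.servo_line([570,209,163],feed=60); robot.hold(.1)
o=robot.observe(); print(o['t'],o['contact_force'],o['tcp_pos'],o['grip_width'])
i=viewer.camera_info('wrist');snap('wrist','w5.png');snap('top','t5.png')
for c in('wrist','top'):
  for n in ('ruler','stapler','stapler_heel','stapler_nose'):print(c,n,[(cw(c,d['at'],i if c=='wrist' else None).round().tolist(),round(d['confidence'],2)) for d in viewer.pinpoint(n,c)][:3])
E
```

```text
21.0 [ 0.41184858 -0.75301425 -0.60138673] [570.17429206 208.90867917 162.93809785] 0.32414313569829756
wrist ruler [([570.0, 210.0, 11.0], 0.64)]
wrist stapler [([342.0, -63.0, 2.0], 0.51)]
wrist stapler_heel [([526.0, 155.0, 14.0], 0.77)]
wrist stapler_nose [([572.0, 278.0, 7.0], 0.79)]
top ruler [([566.0, -359.0, -1.0], 0.83), ([524.0, -452.0, 2.0], 0.66), ([570.0, 207.0, 13.0], 0.6)]
top stapler [([551.0, 216.0, -0.0], 0.61)]
top stapler_heel [([526.0, 158.0, 7.0], 0.54)]
top stapler_nose []
```

View pics/w5.png

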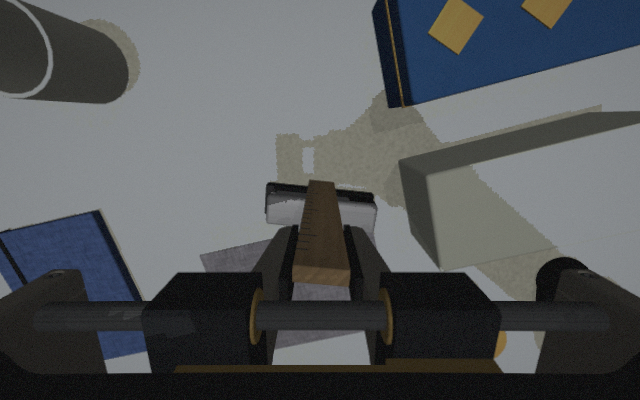

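```bash
python3 - <<'E'
from h import *
robot.servo_line([502,237,163],feed=60); robot.hold(.1)
o=robot.observe(); print(o['t'],o['contact_force'],o['tcp_pos'],o['grip_width'])
i=viewer.camera_info('wrist');snap('wrist','w6.png');snap('top','t6.png')
for c in('wrist','top'):
  for n in ('ruler','stapler','stapler_heel','stapler_nose','pad'):print(c,n,[(cw(c,d['at'],i if c=='wrist' else None).round().tolist(),round(d['confidence'],2)) for d in viewer.pinpoint(n,c)][:3])
E
```

```text
22.975 [-0.23789441 -1.37117468 -1.04996456] [502.12280268 236.89244565 162.91729749] 0.323204981884061
wrist ruler [([500.0, 240.0, 11.0], 0.65)]
wrist stapler [([502.0, 239.0, 12.0], 0.66)]
wrist stapler_heel [([458.0, 183.0, 9.0], 0.94)]
wrist stapler_nose [([504.0, 309.0, 8.0], 0.95)]
wrist pad [([480.0, 244.0, 7.0], 0.2)]
top ruler [([524.0, -454.0, 3.0], 0.95), ([562.0, -358.0, -0.0], 0.72)]
top stapler [([483.0, 245.0, -2.0], 0.77)]
top stapler_heel [([455.0, 185.0, 5.0], 0.6)]
top stapler_nose []
top pad [([446.0, -369.0, 86.0], 0.62)]
```

```bash
python3 - <<'E'
from h import *
robot.servo_line([449,257,163],feed=50); robot.hold(.15)
robot.servo_line([475,247,163],feed=80)
robot.servo_line([475,247,268],feed=170); robot.hold(.1)
o=robot.observe(); print(o['t'],o['contact_force'],o['tcp_pos'],o['grip_width'])
i=viewer.camera_info('wrist');im=snap('wrist','w7.png');snap('top','t7.png')
for c in('wrist','top'):
  for n in ('ruler','stapler','stapler_heel','stapler_nose','pad','jar2'):print(c,n,[(cw(c,d['at'],i if c=='wrist' else None).round().tolist(),round(d['confidence'],2)) for d in viewer.pinpoint(n,c)][:3])
E
```

```text
26.375 [ 0.11632179 -0.16659604  0.05543322] [474.18651034 246.56316103 266.54628084] 0.3227329263594486
wrist ruler [([471.0, 250.0, 115.0], 0.77)]
wrist stapler [([425.0, 266.0, 5.0], 0.95)]
wrist stapler_heel [([404.0, 207.0, 8.0], 0.91)]
wrist stapler_nose [([453.0, 328.0, 7.0], 0.77), ([341.0, -65.0, 5.0], 0.67)]
wrist pad [([431.0, 279.0, 1.0], 0.74)]
wrist jar2 [([364.0, 75.0, 2.0], 0.73)]
top ruler [([524.0, -454.0, 2.0], 0.69), ([566.0, -361.0, 2.0], 0.61)]
top stapler [([428.0, 265.0, -1.0], 0.82)]
top stapler_heel [([401.0, 204.0, 4.0], 0.68)]
top stapler_nose [([451.0, 324.0, 9.0], 0.87), ([431.0, 266.0, -2.0], 0.25)]
top pad [([426.0, 271.0, 2.0], 0.58)]
top jar2 [([360.0, 78.0, -1.0], 0.64)]
```

View pics/t7.png

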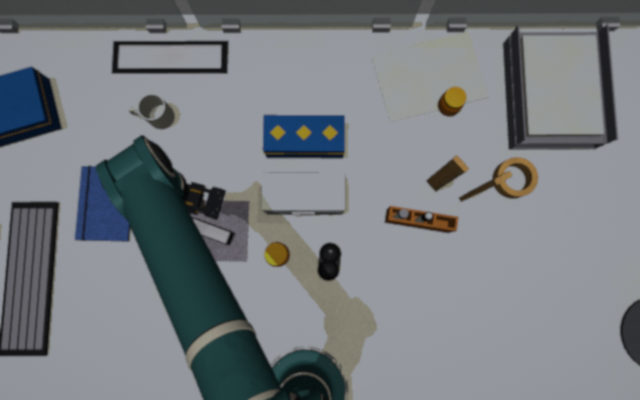

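The stapler lies diagonally on the pad, wholly inside (top px 190–233, 215–243), with margins over 40 mm. Next, return the ruler over well0.

```bash
python3 - <<'E'
from h import *
robot.servo_line([475,247,330],feed=170)
robot.servo_line([470,-60,330],feed=220,rotation=down(-.2))
robot.servo_line([447,-370,330],feed=220,rotation=down(-.142))
robot.servo_line([447,-370,262],feed=120); robot.hold(.3)
o=robot.observe(); print(o['t'],o['contact_force'],o['tcp_pos'])
i=viewer.camera_info('wrist');im=snap('wrist','w8.png')
for n in ('ruler','well0','holder','marker','gluestick'):print(n,[(cw('wrist',d['at'],i).round(1).tolist(),round(d['confidence'],2)) for d in viewer.pinpoint(n,'wrist')][:5])
s=im[90:290,200:440]; s=cv2.resize(s,None,fx=3,fy=3,interpolation=2); cv2.imwrite('pics/c8.png',s[:,:,::-1])
h=Ro.from_euler('z',-.142).as_matrix()
for dx,dy in((-13,-26),(13,-26),(13,26),(-13,26)):
    print((proj('wrist',np.array([447.5,-370,86])+h@[dx,dy,0],i)-[200,90])*3)
for dx,dy in((-5,-15),(5,-15),(5,15),(-5,15)):
    print('r',(proj('wrist',np.array([447,-370,108])+h@[dx,dy,0],i)-[200,90])*3)
E
```

```text
31.7167 [ 0.39451073  0.40959302 -0.62748974] [ 447.20304519 -370.20674419  262.59715738]
ruler [([446.0, -369.4, 110.6], 0.85), ([558.8, -356.1, 4.5], 0.67), ([525.5, -451.9, 1.2], 0.58)]
well0 [([461.5, -253.6, 86.5], 0.86), ([452.6, -311.0, 86.3], 0.77), ([604.1, 3.2, -3.8], 0.48)]
holder [([452.5, -311.1, -4.0], 0.95)]
marker []
gluestick [([463.2, -259.7, 6.6], 0.92)]
[424.4231416  301.23071556]
[425.79424544 241.83207826]
[303.00334518 241.66769856]
[304.09499515 301.08011139]
r [401.77884038 297.04579395]
r [402.14718434 272.87698704]
r [327.31309687 272.78026273]
r [327.56107388 296.95247264]
```

View pics/c8.png

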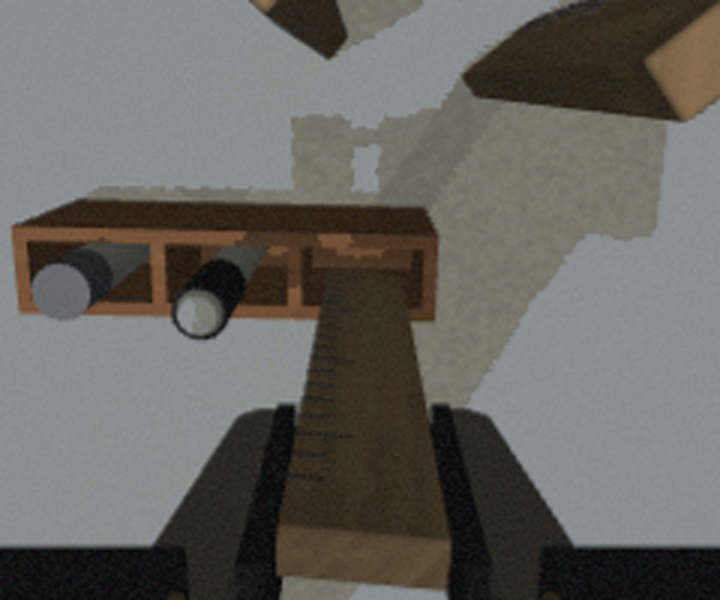

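The ruler's end (crop px 327–408, row 270) sits centred in x and y over the well mouth (303–422). Lower it slowly.

```bash
python3 - <<'E'
from h import *
robot.servo_line([447,-370,185],feed=80)
o=robot.observe(); print(o['contact_force'])
if np.abs(o['contact_force']).max()<6:
    robot.servo_line([447,-370,161],feed=35); robot.hold(.3)
    o=robot.observe(); print(o['t'],o['contact_force'],o['tcp_pos'])
    snap('scene','s8.png')
E
```

```text
[ 0.40995676 -0.05416312 -0.32663146]
34.2583 [-0.040419    0.07996608 -0.21997153] [ 447.07431643 -370.07596488  161.16864098]
```

```bash
python3 - <<'E'
from h import *
robot.servo_line([447,-370,159.5],feed=20); robot.hold(.2)
print(robot.observe()['contact_force'])
grip(0.7); robot.hold(.3)
robot.servo_line([447,-370,330],feed=120); robot.hold(.5)
o=robot.observe(); print(o['t'],o['contact_force'],o['grip_force'])
i=viewer.camera_info('wrist');im=snap('wrist','w9.png'); snap('top','t9.png')
for c in('wrist','top'):
  for n in ('ruler','stapler_heel','stapler_nose','pad'):print(c,n,[(cw(c,d['at'],i if c=='wrist' else None).round().tolist(),round(d['confidence'],2)) for d in viewer.pinpoint(n,c)][:3])
E
```

```text
[-0.15667579  0.12457601  4.66786082]
37.8 [ 0.3209564  -0.12892057  1.3833033 ] 0.0
wrist ruler [([559.0, -358.0, 4.0], 0.91), ([445.0, -367.0, 7.0], 0.71), ([529.0, -453.0, -2.0], 0.63)]
wrist stapler_heel [([406.0, 207.0, 8.0], 0.89)]
wrist stapler_nose []
wrist pad []
top ruler [([447.0, -371.0, 10.0], 0.67)]
top stapler_heel [([400.0, 205.0, 7.0], 0.74)]
top stapler_nose [([449.0, 322.0, 9.0], 0.87)]
top pad [([430.0, 268.0, 5.0], 0.64), ([429.0, 266.0, -1.0], 0.36)]
```

View pics/w9.png

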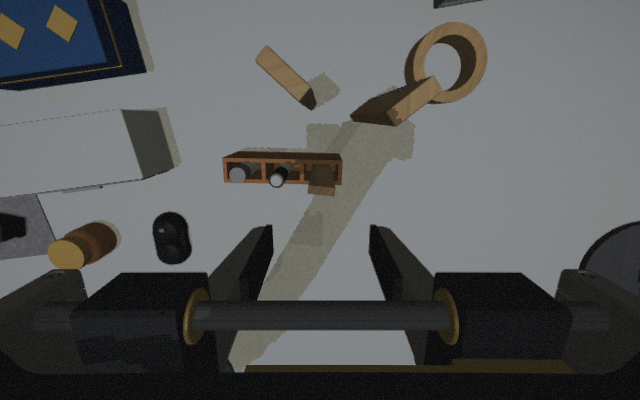

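The ruler stands released in its well (px 322,188), the marker and glue stick are in place, and the stapler is on the pad.

```bash
python3 -c "
from cell import robot
print(robot.job_done())"
```

```text
the job is handed in; nothing more can be done
None
```

I handed the job in at about 38 s of the 64 s allowed: the last pictures show the stapler wholly on the grey desk pad and the ruler standing released in its original well, but `job_done()` returned no verdict.

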